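Set out the nested mixing pots from the drawer behind the grout tin

ROBOT

A 6-joint arm with a two-finger parallel gripper is mounted at the origin on the work surface. World frame = base frame: x ahead of the robot, y to its left, z up, the work surface at z = 0. Lengths are in m, angles in degrees, forces in N, time in s.
With the tool pointing down it reaches from about 0.35 to 0.85 m from the base axis. Payload 8.1 kg.
Tool frame: the origin (TCP) lies at the very end of the fingers, on their centre line; the grasp point (between the pads) lies pinch_z behind it (pinch_z is the distance from the TCP to the grasp point, in m); z points along the fingers, y is the direction in which the jaws open and shut (so a half turn about z gives the same grasp; the last joint's range is limited). The gripper opens to 93 mm and grips with 3 to 60 N. Pads are 15 mm wide; open, the fingers measure 128 mm over their backs; the gripper's body (75 mm by 188 mm) begins 65 mm behind the grasp point.
Start: joints at [68.216, 7.471, 85.268, -0, 87.261, -4.893], TCP at [0.174, 0.574, 0.219] pointing down, gripper open.
Joint ranges: [-169.43, 169.43], [-51.17, 129.36], [1.28, 143.12], [-76.62, 256.62], [0, 156.53], [-152.29, 152.29]. Speed limits (degrees/s): [136.94, 136.94, 159.86, 180, 180, 180].

INTERFACE

Orientations are given as a 3x3 rotation matrix whose columns are the frame's x, y, z axes.
In Python, from plant import * gives the robot as it stands. Calls block until the motion is done:
- reach(position, orientation): joint-space move of the TCP to a pose.
- move_linear(position, rot=None, rate=0.15, force_limit=None): straight line of the TCP; rot=None keeps the orientation; rate is the mean speed in m/s. With force_limit (N) it stops when the force on the tool has changed by that much, and returns True; else False.
- move_j(angles): joint-space move.
- set_gripper(opening, grip_force=None): opening from 0.0 (shut) to 1.0 (fully open); grip_force is the grip in N (None keeps the last); returns when the fingers have stopped.
- wait(seconds).
- ik(position, orientation): joint angles nearest the present ones, or None.
- sense(): the state.
- capture(name): name is "side" or "top" or "wrist"; returns the picture (420x560x3 uint8, red, green, blue); there is no depth.
- calibration(name): a dict with "camera_matrix" (3x3 intrinsics, pixels), "T" (4x4, takes a point from camera to world coordinates). Camera axes: x right, y down, z forward; pixel columns grow to the right and rows downward; lengths in m; the calibration is good to about 2 mm. The wrist camera is an equidistant fisheye: a pixel r from the principal point sees the ray r / f radians off the axis. A picture is of the moment at which its call begins: read the wrist's pose just before it. calibration takes no time and is no camera call; for the wrist camera it gives the pose at the moment of the call.
A pose or a line that the arm cannot do raises PlanningError and nothing moves.
- hand_in(): hands the job in, once; it reports no verdict.
The state is a dict: "time_s": time; "qpos": joint angles; "dq": joint speeds; "tau": joint torques, N m; "tool_pos": TCP position; "tool_rot": TCP orientation; "wrist_force": force on the tool from outside, world axes, zero at the start; "wrist_torque": the same for the moment, N m; "grip_width": opening from 0.0 (shut) to 1.0 (fully open).
Only numpy, scipy, OpenCV 4.12 (cv2) and the standard library are available. Lean on these libraries where they do the work, as an engineer would, in place of code of your own. Each camera call takes 0.05 s, during which the arm holds its last target.

TASK

Set out the mixing pots for a grout colour trial: they are nested in a stack in the drawer behind the grout tin. With the drawer still shut, stand the tin aside on the ledge clear of the drawer's path, then open the drawer, unstack the pots and stand them upright in the bays of the grey tray, one to a bay (one pot may be standing there already). Then push the drawer fully shut and put the tin back upright where it stood, centred close in front of the drawer handle; leave the other things on the ledge where they are.

Things in the scene. Friction and masses are not known exactly. Their poses are not given: they have to be found in the camera images.
- tin: closed steel grout tin, upright cylinder 66 mm in diameter, 84 mm high, about 0.5 kg, part-full (its weight lies low); origin at the centre of its underside, z up. It starts close in front of the drawer and blocks its way out
- tin_place (a point): the tin's place: the point on the ledge on the drawer's centre line, 62 mm in front of the handle bar's axis (102 mm in front of the drawer's face). Its x and y axes are the cabinet's
- cabinet: grey steel single-drawer unit fixed on the ledge, 150 mm wide, 138 mm high, 234 mm deep over the drawer front. Origin on the ledge under the middle of the shut drawer's handle; x points into the cabinet, y along its front, z up. Drawer front: x = 40 to 52 mm, 146 mm wide, up to z = 133; roofed shell: x = 52 to 274 mm. The drawer slides out along -x
- drawer (a joint): how far the drawer is pulled out, m: 0 shut, 0.15 fully open against its stop; it stays where it is left; about 2 N of friction. Inside: floor 11 mm above the ledge, 128 mm wide, side walls up to 45 mm above the ledge, the tall front up to 133 mm; the pots' stack stands about 87 mm behind the outer face of the front
- drawer_handle (a point): middle of the drawer's handle, a horizontal round bar 10 mm thick and 90 mm long along the cabinet's y, its axis 118 mm above the ledge and 40 mm in front of the drawer's face (clear gap 35 mm); moves with the drawer. It can be pinched from above
- tray: grey plastic spacer tray fixed on the ledge, 204 mm square, outer wall 14 mm high, two crossed dividers 12 mm high that make four square bays about 96 mm wide; floor 4 mm thick. Origin at the centre of its underside, axes along its sides
- vice: small blue steel vice fixed on the ledge beyond the work, 89 mm high, a bystander; origin at the centre of its foot
- shard: flat cobalt-glazed tile shard lying loose, about 70 x 55 x 8 mm, a bystander; origin at the centre of its underside
- scribe: chrome tile scribe lying loose, 135 mm long along its x, 11 mm thick, a bystander; origin on its underside near the middle
- dish: small white ceramic dish standing on the ledge, 84 mm across, 30 mm high, a bystander; origin at the centre of its underside
- offcut: flat terracotta tile offcut lying loose, 60 x 40 x 9 mm, a bystander that is not always there (None); origin at the centre of its underside
- bay0 (a point): centre of the tray floor in the bay at the tray's -x, +y corner (50 mm from the tray's centre each way), 4 mm above the ledge
- bay1 (a point): centre of the tray floor in the bay at the tray's -x, -y corner (50 mm from the tray's centre each way), 4 mm above the ledge
- bay2 (a point): centre of the tray floor in the bay at the tray's +x, +y corner (50 mm from the tray's centre each way), 4 mm above the ledge
- bay3 (a point): centre of the tray floor in the bay at the tray's +x, -y corner (50 mm from the tray's centre each way), 4 mm above the ledge
- pot0: one of three or four alike white mixing pots (None: not there this time), 56 mm high, 130 g: foot 40 mm across, straight rim band 66 mm across over the top 20 mm, wall 2.5 mm, inner floor 20 mm above the underside. Origin: centre of its underside, z up. Three or four start loosely nested in one stack in the drawer, each on the inner floor of the one below, its rim band clear above the rim below; one may start in a tray bay
- pot1: one of three or four alike white mixing pots (None: not there this time), 56 mm high, 130 g: foot 40 mm across, straight rim band 66 mm across over the top 20 mm, wall 2.5 mm, inner floor 20 mm above the underside. Origin: centre of its underside, z up. Three or four start loosely nested in one stack in the drawer, each on the inner floor of the one below, its rim band clear above the rim below; one may start in a tray bay
- pot2: one of three or four alike white mixing pots (None: not there this time), 56 mm high, 130 g: foot 40 mm across, straight rim band 66 mm across over the top 20 mm, wall 2.5 mm, inner floor 20 mm above the underside. Origin: centre of its underside, z up. Three or four start loosely nested in one stack in the drawer, each on the inner floor of the one below, its rim band clear above the rim below; one may start in a tray bay
- pot3: one of three or four alike white mixing pots (None: not there this time), 56 mm high, 130 g: foot 40 mm across, straight rim band 66 mm across over the top 20 mm, wall 2.5 mm, inner floor 20 mm above the underside. Origin: centre of its underside, z up. Three or four start loosely nested in one stack in the drawer, each on the inner floor of the one below, its rim band clear above the rim below; one may start in a tray bay
- pot4: one of three or four alike white mixing pots (None: not there this time), 56 mm high, 130 g: foot 40 mm across, straight rim band 66 mm across over the top 20 mm, wall 2.5 mm, inner floor 20 mm above the underside. Origin: centre of its underside, z up. Three or four start loosely nested in one stack in the drawer, each on the inner floor of the one below, its rim band clear above the rim below; one may start in a tray bay
Not all that is in view belongs to the job. There is more than one size of the tin; the one meant has the size given above.

How it is judged:
By the outcome, as a careful person would: the job done as asked, in the order asked, and still so for the second after the job is handed in, with the robot touching nothing.
Of pot3, pot4, offcut only 1 to 1 are there at a start; the rules pass over those that are not, and their reading is None.
At some moment in a run one of tin may be knocked a few centimetres aside while the robot is not near it.
It also fails if it takes over 210 s, if anything falls off the work surface, if the arm or the gripper's body presses on something with over 40 N, if the wrist force passes 120 N, or if a joint passes its speed limit or range.

## Working session

There is one attempt and no reset: what is moved stays moved. The work goes in short steps, each a Python script; the robot and the scene stay as the last script left them, time stands still between calls to the robot, and variables do not carry over. Pictures are saved under pics/ and viewed, and the job is handed in when it is done.

```bash
ls; mkdir -p pics; python3 - <<'E'
from plant import *
import cv2, numpy as np
np.set_printoptions(precision=4,suppress=True)
s=sense();print(s['time_s'],s['tool_pos'],s['grip_width'],s['tool_rot'])
for n in ["side","top","wrist"]:
    c=calibration(n);print(n,c['camera_matrix'],c['T'])
    im=capture(n);cv2.imwrite(f'pics/{n}0.png',im[:,:,::-1])
try: print(pinch_z)
except Exception as e: print(e)
E
```

```text
pics
0.0 [0.1741 0.5736 0.2176] 0.9990560896702365 [[-0.9569  0.2905 -0.0006]
 [ 0.2905  0.9569 -0.0016]
 [ 0.0001 -0.0018 -1.    ]]
side [[420.5222   0.     275.0691]
 [  0.     420.5222 205.9091]
 [  0.       0.       1.    ]] [[ 0.9924 -0.0939  0.0799  0.483 ]
 [-0.1217 -0.6436  0.7556 -0.8752]
 [-0.0195 -0.7595 -0.6502  0.8336]
 [ 0.      0.      0.      1.    ]]
top [[527.8148   0.     286.8999]
 [  0.     527.8148 217.8184]
 [  0.       0.       1.    ]] [[ 0.0209 -0.9886  0.1493  0.3577]
 [-0.9998 -0.02    0.0074 -0.012 ]
 [-0.0043 -0.1495 -0.9888  1.5438]
 [ 0.      0.      0.      1.    ]]
wrist [[325.1923   0.     279.8873]
 [  0.     325.1923 206.7236]
 [  0.       0.       1.    ]] [[ 0.2906  0.9173  0.2724  0.0974]
 [ 0.9568 -0.2781 -0.0845  0.5957]
 [-0.0018  0.2852 -0.9585  0.3833]
 [ 0.      0.      0.      1.    ]]
0.0188
```

View pics/top0.png

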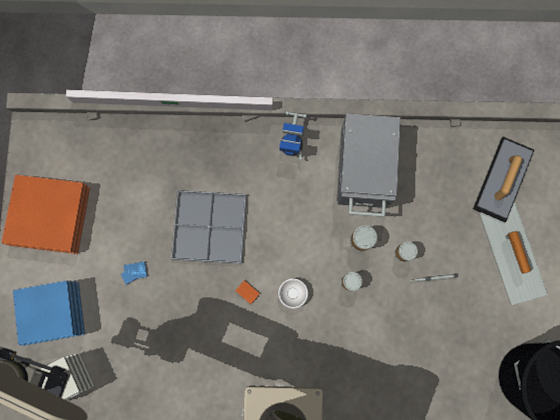

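View pics/side0.png

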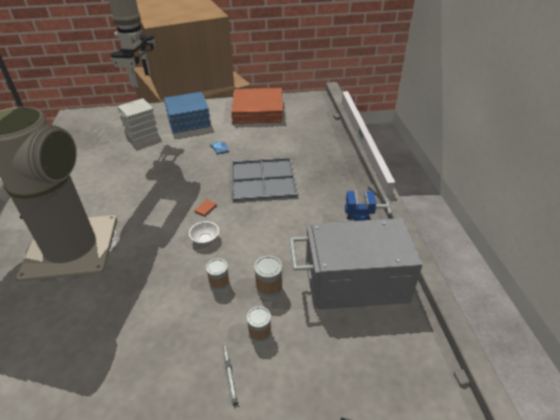

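View pics/wrist0.png

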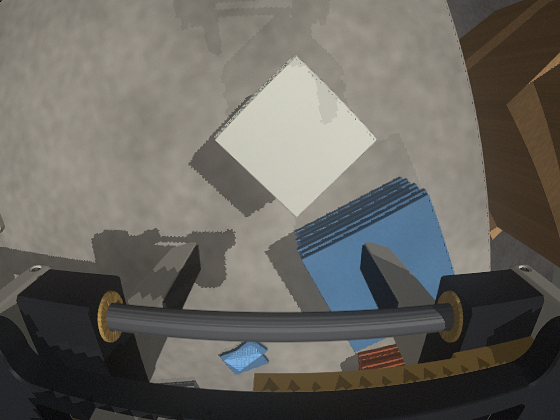

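Candidates for the tin in the top view are the large can at (364,237) and two small cans at (407,251) and (352,281). The large one stands right in front of the handle. I'll check sizes in a close crop.

```bash
cat > h.py <<'E'
from plant import *
import cv2, numpy as np
np.set_printoptions(precision=4,suppress=True)
def ray(name,u,v,c=None):
    c=c or calibration(name);K=c['camera_matrix'];T=c['T']
    if name=='wrist':
        x=(u-K[0,2])/K[0,0];y=(v-K[1,2])/K[1,1];r=np.hypot(x,y)
        d=np.array([x/r*np.sin(r),y/r*np.sin(r),np.cos(r)]) if r>1e-9 else np.array([0,0,1.])
    else: d=np.array([(u-K[0,2])/K[0,0],(v-K[1,2])/K[1,1],1.])
    return T[:3,3],T[:3,:3]@d
def cast(name,u,v,z,c=None):
    o,d=ray(name,u,v,c);return o+d*(z-o[2])/d[2]
def proj(name,p,c=None):
    c=c or calibration(name);K=c['camera_matrix'];T=c['T']
    q=T[:3,:3].T@(np.asarray(p)-T[:3,3])
    if name=='wrist':
        th=np.arctan2(np.hypot(q[0],q[1]),q[2]);a=np.arctan2(q[1],q[0]);return np.array([K[0,2]+K[0,0]*th*np.cos(a),K[1,2]+K[1,1]*th*np.sin(a)])
    return np.array([K[0,2]+K[0,0]*q[0]/q[2],K[1,2]+K[1,1]*q[1]/q[2]])
E
python3 - <<'E'
from h import *
im=cv2.imread('pics/top0.png')
a=cv2.resize(im[100:310,300:480],None,fx=4,fy=4,interpolation=cv2.INTER_CUBIC)[:,:720]
a=cv2.resize(a,(514,600)); cv2.imwrite('pics/crop_cab.png',a)
cv2.imwrite('pics/crop_tray.png',cv2.resize(im[180:315,110:310],None,fx=4,fy=4,interpolation=cv2.INTER_CUBIC)[:600])
b=cv2.imread('pics/side0.png')
cv2.imwrite('pics/crop_side.png',cv2.resize(b[180:350,180:430],None,fx=3.2,fy=3.2,interpolation=cv2.INTER_CUBIC))
for n,u,v,z in [('big',364,237,.084),('s1',407,251,.06),('s2',352,281,.06),('tray',210,227,.014)]:
    print(n,cast('top',u,v,z))
E
```

```text
big [ 0.5286 -0.2165  0.084 ]
s1 [ 0.4943 -0.3407  0.06  ]
s2 [ 0.4072 -0.1863  0.06  ]
tray [0.5571 0.2239 0.014 ]
```

View pics/crop_cab.png

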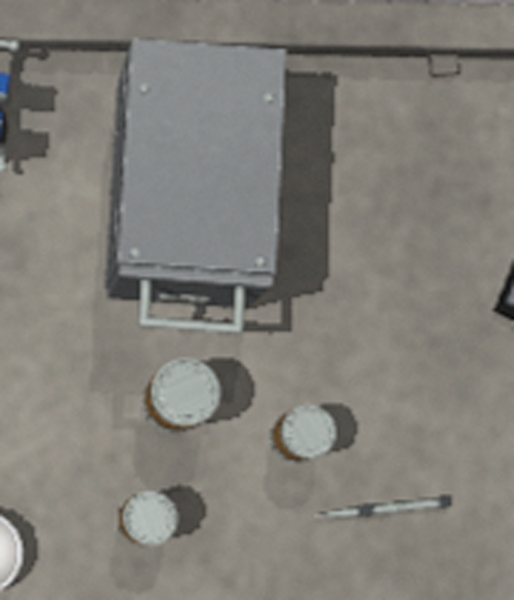

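View pics/crop_tray.png

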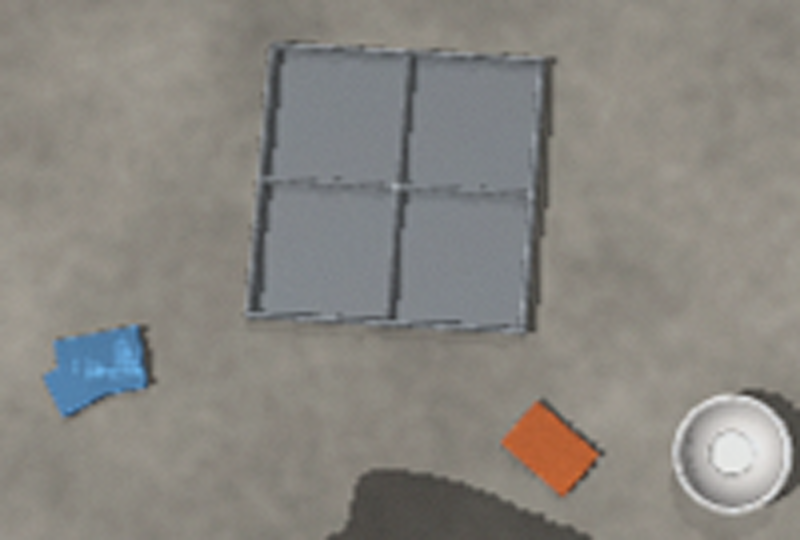

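View pics/crop_side.png

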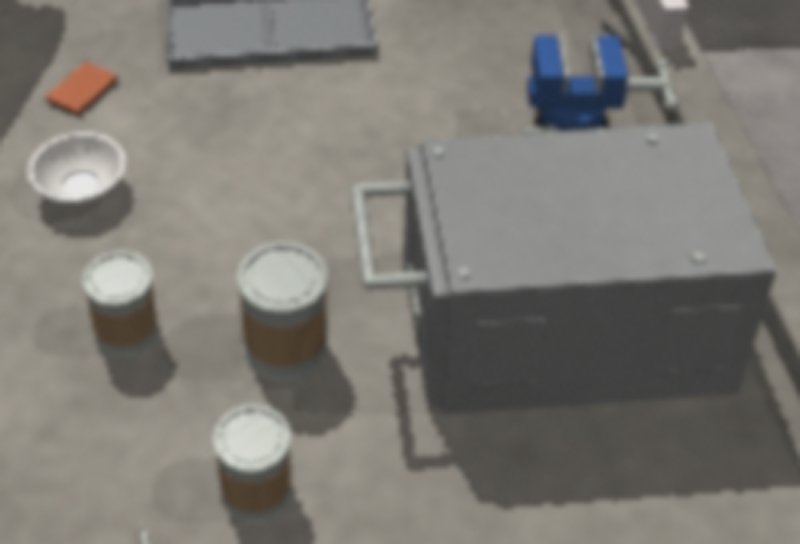

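Top view: the big can's lid is about 25 px across (≈66–69 mm), and the small ones are about 19 px, so the tin is the one at (364,237). The tray is empty (centre ~(210,227)) and the offcut is present, so I expect three pots. I'll compute the poses next.

```bash
python3 - <<'E'
from h import *
from scipy.optimize import least_squares
f=lambda p:(p[0]/2.8556+300,p[1]/2.857+100)
def C(p,z): 
    u,v=f(p); return cast('top',u,v,z)
R=[C(p,.138) for p in [(133,40),(286,49),(277,262),(120,258)]]
print('roof',np.array(R)[:,:2]); 
print('widths',[np.linalg.norm(R[i]-R[(i+1)%4]) for i in range(4)])
h=[C(p,.12) for p in [(142,323),(242,328)]];print('handle',h,np.linalg.norm(h[0]-h[1]),(h[0]+h[1])/2)
x=R[0]-R[3]+R[1]-R[2];print('yaw',np.degrees(np.arctan2(x[1],x[0])))
y=h[0]-h[1];print('yaw h',np.degrees(np.arctan2(y[1],y[0]))-90)
t=[cast('top',110+a/4,180+b/4,.014) for a,b in [(272,43),(550,60),(528,330),(248,318)]]
t=np.array(t);print('tray',t[:,:2],t.mean(0),[np.linalg.norm(t[i]-t[(i+1)%4]) for i in range(4)])
x=t[0]-t[3]+t[1]-t[2];print('yaw tray',np.degrees(np.arctan2(x[1],x[0])))
# tin lid in top and side
for n,(a,b),z in [('top',(186,391),.084)]: print('tin',C((a,b),z))
print('tin side',cast('side',180+283/3.2,180+277/3.2,.084),'R', cast('side',180+239/3.2,180+277/3.2,.084),cast('side',180+327/3.2,180+277/3.2,.084))
print('handle side',[cast('side',180+a/3.2,180+b/3.2,.12) for a,b in [(358,187),(367,279)]])
print('roof side',[cast('side',180+a/3.2,180+b/3.2,.138) for a,b in [(410,147),(712,127),(771,272),(432,290)]])
print('others',[cast('top',*p) for p in [(407,251,.06),(352,281,.06),(293,293,.03),(248,292,.009),(414,279,.01),(457,277,.01),(291,139,.089),(134,271,.008)]])
E
```

```text
roof [[ 0.8647 -0.1609]
 [ 0.8585 -0.3093]
 [ 0.6477 -0.2984]
 [ 0.6486 -0.1494]]
widths [np.float64(0.14853596061496857), np.float64(0.21105485133562935), np.float64(0.1490081227948552), np.float64(0.21641945760827805)]
handle [array([ 0.5894, -0.1725,  0.12  ]), array([ 0.5865, -0.268 ,  0.12  ])] 0.09553693247719726 [ 0.5879 -0.2203  0.12  ]
yaw -2.9981075742281758
yaw h -1.7433113832626645
tray [[0.6632 0.3231]
 [0.6545 0.1172]
 [0.4553 0.1267]
 [0.4598 0.33  ]] [0.5582 0.2243 0.014 ] [np.float64(0.20613011046402407), np.float64(0.1994205220186798), np.float64(0.20334231148191184), np.float64(0.20347764502572457)]
yaw tray -2.3386651175239543
tin [ 0.5291 -0.2196  0.084 ]
tin side [ 0.533  -0.2192  0.084 ] R [ 0.501  -0.2147  0.084 ] [ 0.565  -0.2237  0.084 ]
handle side [array([ 0.5959, -0.1705,  0.12  ]), array([ 0.5884, -0.2606,  0.12  ])]
roof side [array([ 0.6381, -0.1519,  0.138 ]), array([ 0.8686, -0.1627,  0.138 ]), array([ 0.8572, -0.3079,  0.138 ]), array([ 0.6274, -0.2918,  0.138 ])]
others [array([ 0.4943, -0.3407,  0.06  ]), array([ 0.4072, -0.1863,  0.06  ]), array([ 0.3709, -0.0225,  0.03  ]), array([0.3712, 0.1071, 0.009 ]), array([ 0.4183, -0.3709,  0.01  ]), array([ 0.4266, -0.4949,  0.01  ]), array([ 0.805, -0.008,  0.089]), array([0.4246, 0.44  , 0.008 ])]
```

```bash
cat >> h.py <<'E'
def Rz(yaw,jaw='y'):
    # tool down; jaw='y': tool y along frame y, tool x along -x ; jaw='x': tool y along frame +x
    a=np.radians(yaw);c,s=np.cos(a),np.sin(a)
    B=np.array([[-1,0,0],[0,1,0],[0,0,-1.]]) if jaw=='y' else np.array([[0,1,0],[1,0,0],[0,0,-1.]])
    return np.array([[c,-s,0],[s,c,0],[0,0,1]])@B
def snap(cam,fn):
    c=calibration(cam);im=capture(cam);cv2.imwrite(f'pics/{fn}.png',im[:,:,::-1]);np.save(f'pics/{fn}.npy',c['T']);return im
def cal(fn,cam):
    c=dict(calibration(cam));c['T']=np.load(f'pics/{fn}.npy');return c
E
python3 - <<'E'
from h import *
R=Rz(-2.7)
for p in [(.531,-.22,.26),(.531,-.22,.04),(.6,-.02,.04),(.45,-.21,.1),(.62,.28,.05)]: print(p,ik(p,R))
print(ik((.45,-.21,.1),Rz(-2.7,'x')),ik((.45,-.21,.1),Rz(177.3,'x')))
reach((.50,-.22,.27),R); print(sense()['time_s'],sense()['tool_pos'],sense()['wrist_force'])
snap('wrist','w1')
E
```

```text
(0.531, -0.22, 0.26) [ -27.6155    2.7728   85.9563   -0.       91.2709 -114.9155]
(0.531, -0.22, 0.04) [ -27.6155   12.6046   98.9783   -0.       68.4171 -114.9155]
(0.6, -0.02, 0.04) [ -6.8016  16.2308  94.6768  -0.      69.0923 -94.1016]
(0.45, -0.21, 0.1) [ -30.9348   -3.4376  109.1406   -0.       74.297  -118.2348]
(0.62, 0.28, 0.05) [ 19.9883  26.8677  80.0419  -0.      73.0904 -67.3117]
[-30.9348  -3.4376 109.1406  -0.      74.297  -28.2348] [-30.9348  -3.4376 109.1406  -0.      74.297  151.7652]
3.1667 [ 0.5003 -0.2194  0.2699] [ 0.3404 -0.5859 -0.9347]
```

View pics/w1.png

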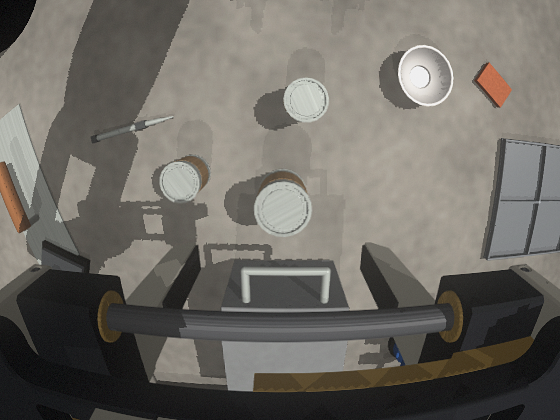

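The wrist view shows the tin lid centred at (283,208), the handle bar from (243,269) to (329,269), and the drawer front top edge at y≈261–310.

```bash
python3 - <<'E'
from h import *
c=cal('w1','wrist')
im=cv2.imread('pics/w1.png')
print('tin',cast('wrist',283,208,.084,c),'edges',cast('wrist',255,208,.084,c),cast('wrist',311,208,.084,c))
h=[cast('wrist',u,v,.12,c) for u,v in [(243,270),(329,269)]];print(h,(h[0]+h[1])/2,np.linalg.norm(h[0]-h[1]))
d=h[1]-h[0];print('yaw',np.degrees(np.arctan2(d[1],d[0]))-90)
cv2.imwrite('pics/w1c.png',cv2.resize(im[150:330,180:380],None,fx=3.3,fy=3.3,interpolation=cv2.INTER_CUBIC))
E
```

```text
tin [ 0.5263 -0.2184  0.084 ] edges [ 0.5248 -0.25    0.084 ] [ 0.5277 -0.1867  0.084 ]
[array([ 0.5842, -0.265 ,  0.12  ]), array([ 0.5876, -0.1708,  0.12  ])] [ 0.5859 -0.2179  0.12  ] 0.09423864508303469
yaw -2.057667415873553
```

View pics/w1c.png

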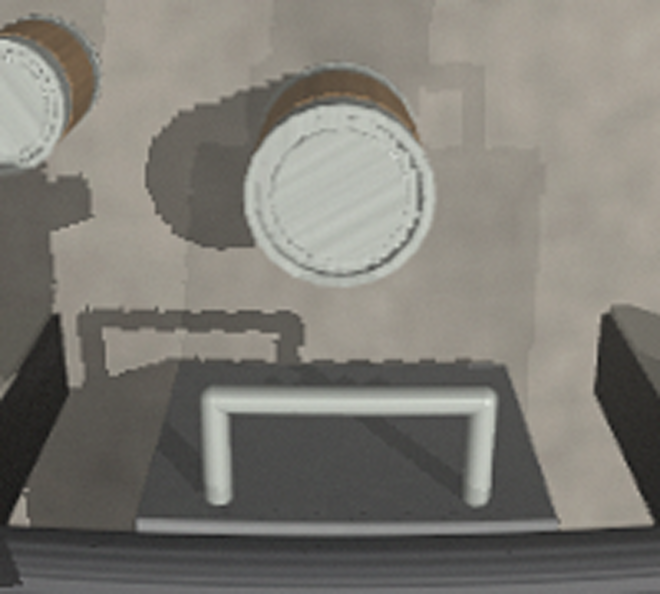

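```bash
python3 - <<'E'
from h import *
R=Rz(-2.5)
set_gripper(1.0,25)
move_linear((.528,-.2185,.14),R)
print(move_linear((.528,-.2185,.034),R,rate=.1,force_limit=8),sense()['tool_pos'])
set_gripper(0.0,25); s=sense(); print('w',s['grip_width']*93,s['time_s'])
move_linear((.528,-.2185,.20),R,rate=.12); print(sense()['wrist_force'],sense()['grip_width']*93)
reach((.585,-.010,.20),R)
print(move_linear((.585,-.010,.0345),R,rate=.08,force_limit=6),sense()['tool_pos'],sense()['wrist_force'])
set_gripper(1.0); move_linear((.585,-.010,.22),R,rate=.2)
print(sense()['time_s'],sense()['wrist_force'])
snap('wrist','w2');snap('top','t2')
E
```

```text
False [ 0.5287 -0.2188  0.0349]
w 65.52625695260792 6.225
[ 1.0008 -0.4275 -4.4394] 65.60325021528013
False [ 0.5854 -0.01    0.035 ] [ 0.1272 -0.0882 -4.3973]
12.575 [ 0.5059  0.1132 -0.6889]
```

View pics/w2.png

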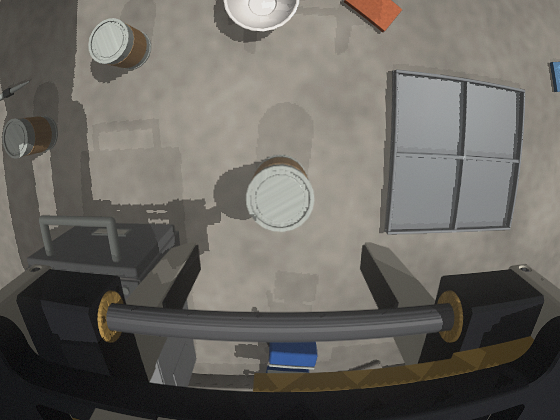

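View pics/t2.png

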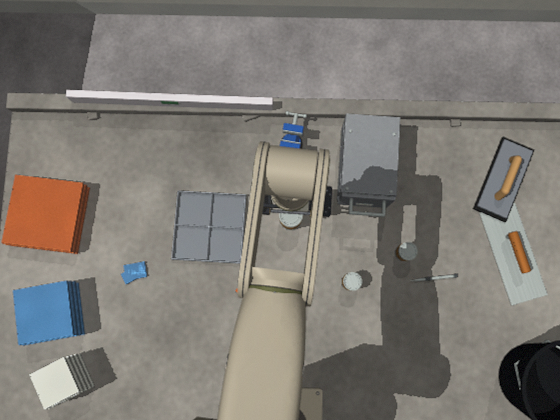

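The tin stands upright at (280,198) in the wrist view, clear of the drawer. Now the handle.

```bash
python3 - <<'E'
from h import *
R=Rz(-2.5,'x'); ux=np.array([np.cos(np.radians(-2.5)),np.sin(np.radians(-2.5)),0])
o=np.array([.587,-.219,0])
reach(o+[0,0,.2],R); set_gripper(.29,25)
print(move_linear(o+[0,0,.100],R,rate=.08,force_limit=8),sense()['tool_pos'])
snap('wrist','w3')
set_gripper(0,25);s=sense();print(s['grip_width']*93,s['tool_pos'],s['wrist_force'],s['time_s'])
E
```

```text
False [ 0.5875 -0.2192  0.1008]
9.201215049704746 [ 0.5874 -0.2191  0.1004] [1.217  0.1029 1.4263] 16.8417
```

View pics/w3.png

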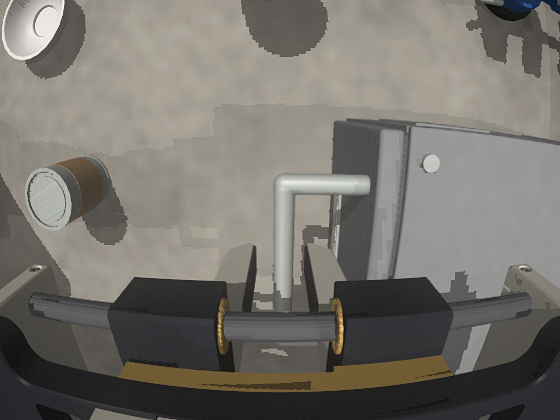

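```bash
python3 - <<'E'
from h import *
R=Rz(-2.5,'x'); ux=np.array([np.cos(np.radians(-2.5)),np.sin(np.radians(-2.5)),0])
o=np.array([.587,-.219,0])
print(move_linear(o+[0,0,.100]-ux*.147,R,rate=.06,force_limit=20)); s=sense();print(s['tool_pos'],s['wrist_force'],s['grip_width']*93)
set_gripper(.3); p=sense()['tool_pos']
move_linear(p+[0,0,.12],R,rate=.2)
reach((.50,-.1,.30),Rz(-2.5)); 
print(sense()['time_s']);snap('wrist','w4');snap('side','s4')
E
```

```text
False
[ 0.4397 -0.2112  0.1002] [1.6375 8.4158 9.9769] 9.347366005396434
21.9333
```

View pics/w4.png

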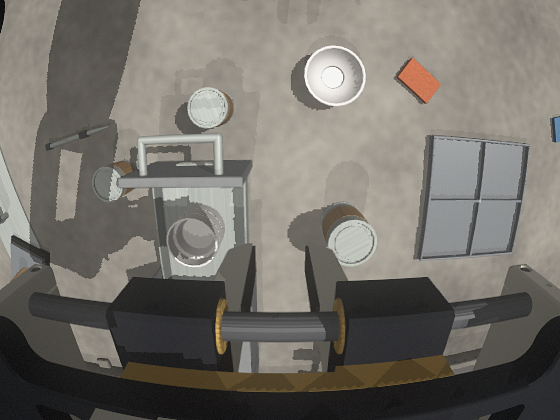

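View pics/s4.png

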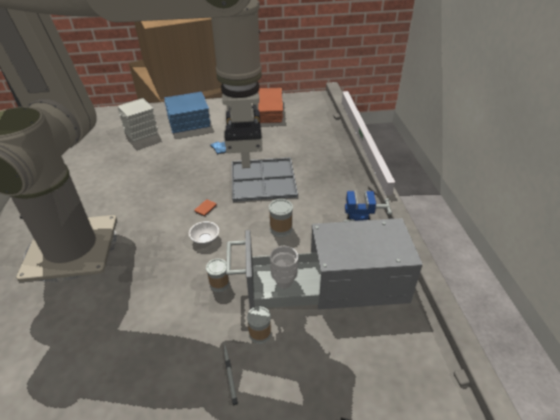

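Drawer open; the stack's top rim is at about (192,240) in the wrist view. The side view shows the stack at (284,262). I'll measure both.

```bash
python3 - <<'E'
from h import *
reach((.46,-.2,.28),Rz(-2.5)); 
print(sense()['time_s']);snap('wrist','w5')
im=cv2.imread('pics/w5.png')
cv2.imwrite('pics/w5c.png',cv2.resize(im[130:330,180:400],None,fx=3,fy=3,interpolation=cv2.INTER_CUBIC))
im=cv2.imread('pics/s4.png')
cv2.imwrite('pics/s4c.png',cv2.resize(im[220:320,220:340],None,fx=6,fy=6,interpolation=cv2.INTER_CUBIC))
E
```

```text
22.55
```

View pics/w5c.png

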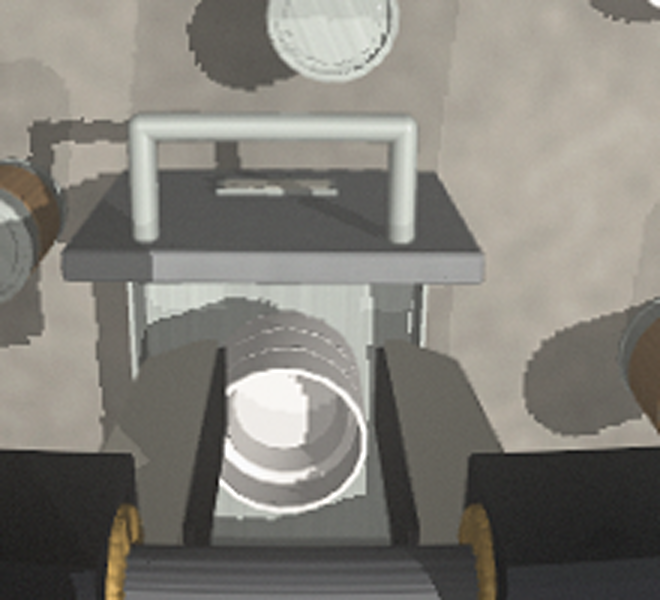

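View pics/s4c.png

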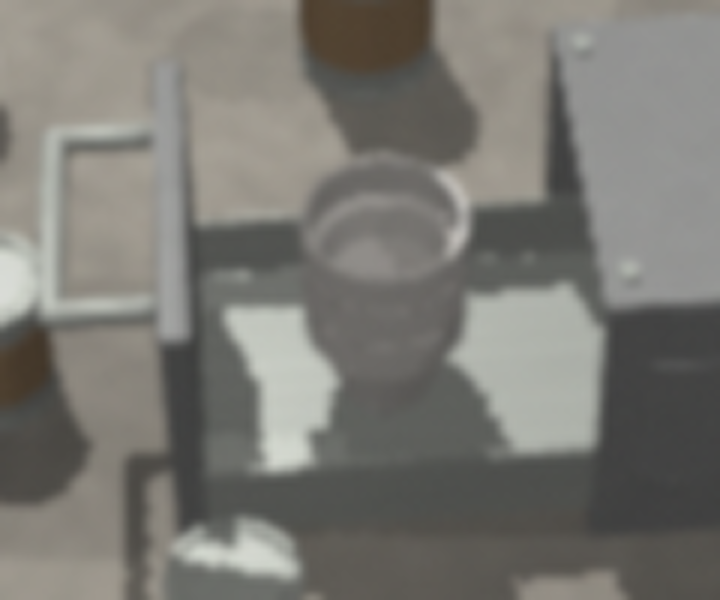

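```bash
python3 - <<'E'
from h import *
c=cal('w5','wrist')
g=lambda a,b:(180+a/3,130+b/3)
for z in (.087,.107,.127):
    P=[cast('wrist',*g(*p),z,c) for p in [(288,440),(284,368),(284,512),(367,438)]]
    print(z,P[0],'diam',np.linalg.norm(P[1]-P[2]),(P[1]+P[2])/2,'rightrad',P[3]-P[0])
    print('  side',cast('side',220+385/6,220+218/6,z),np.linalg.norm(cast('side',220+300/6,220+225/6,z)-cast('side',220+470/6,220+225/6,z)))
for k in (0,1,2): # predicted front-most rim rows
    p=cast('wrist',*g(284,440),.107,c); q=p.copy(); q[0]-=.033;q[2]=.107-.02*k
    u=proj('wrist',q,c);print((u-[180,130])*3)
h=[cast('wrist',*g(*p),.12,c) for p in [(134,125),(411,126)]];print(h,(h[0]+h[1])/2,np.degrees(np.arctan2((h[1]-h[0])[1],(h[1]-h[0])[0]))-90)
t=cal('w4','wrist');print('tin',cast('wrist',352,242,.084,t))
E
```

```text
0.087 [ 0.5765 -0.2124  0.087 ] diam 0.06922285566634102 [ 0.5778 -0.2142  0.087 ] rightrad [0.0007 0.0329 0.    ]
  side [ 0.5737 -0.195   0.087 ] 0.06761395359272518
0.107 [ 0.5655 -0.2116  0.107 ] diam 0.06535893722518893 [ 0.5667 -0.2133  0.107 ] rightrad [0.0007 0.0311 0.    ]
  side [ 0.5712 -0.2132  0.107 ] 0.06580258365918792
0.127 [ 0.5545 -0.2108  0.127 ] diam 0.06149501878403649 [ 0.5556 -0.2124  0.127 ] rightrad [0.0007 0.0292 0.    ]
  side [ 0.5688 -0.2314  0.127 ] 0.06399121372565056
[279.3937 364.1324]
[280.3353 343.4414]
[281.1959 324.6127]
[array([ 0.4358, -0.2576,  0.12  ]), array([ 0.4408, -0.1633,  0.12  ])] [ 0.4383 -0.2105  0.12  ] -3.009351273939828
tin [ 0.5835 -0.0123  0.084 ]
```

```bash
cat >> h.py <<'E'
YAW=-2.5
TR=np.array([.558,.224,0]); TY=-2.3
def bay(i):
    sx,sy={0:(-1,1),1:(-1,-1),2:(1,1),3:(1,-1)}[i]
    a=np.radians(TY); return TR+np.array([np.cos(a)*.05*sx-np.sin(a)*.05*sy,np.sin(a)*.05*sx+np.cos(a)*.05*sy,0])
def pick(xy,rim,op=.86):
    R=Rz(YAW);x,y=xy
    set_gripper(op,15)
    reach((x,y,max(rim+.05,.16)),R)
    hit=move_linear((x,y,rim-.017),R,rate=.08,force_limit=5)
    s=sense();print('hit',hit,s['tool_pos'],s['time_s'])
    set_gripper(0,15);print('w',sense()['grip_width']*93)
    f0=sense()['wrist_force']
    move_linear((x,y,.25),R,rate=.1);s=sense()
    print('w',s['grip_width']*93,'dF',s['wrist_force']-f0,s['wrist_force'],s['time_s'])
def place(i):
    R=Rz(TY);b=bay(i)
    reach(b+[0,0,.16],R)
    hit=move_linear(b+[0,0,.0435],R,rate=.07,force_limit=4)
    s=sense();print('put',hit,s['tool_pos'],s['wrist_force'])
    set_gripper(.84);move_linear(b+[0,0,.16],R,rate=.15);print(sense()['time_s'])
E
python3 - <<'E'
from h import *
c=cal('w4','wrist');print('tray cross',cast('wrist',481,200,.012,c))
pick((.567,-.214),.107)
snap('wrist','w6');snap('side','s6')
E
```

```text
tray cross [0.5568 0.2299 0.012 ]
hit False [ 0.5675 -0.2142  0.0906] 25.2833
w 66.59871368256786
w 66.40712276950725 dF [ 0.1766  2.1814 -4.6146] [-0.2351  1.3331 -1.4206] 27.4167
```

View pics/w6.png

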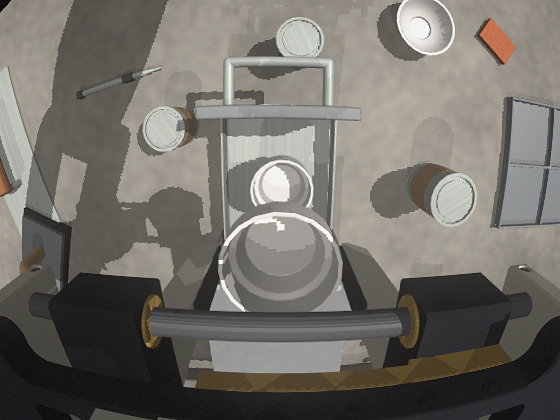

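View pics/s6.png

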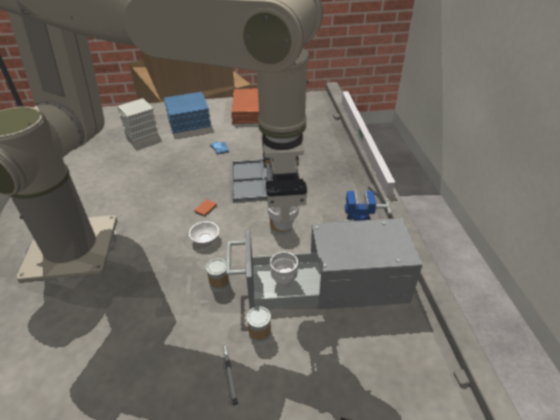

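One pot lifted, and the rest of the stack stands at (281,187).

```bash
sed -i 's/TR=np.array(\[.558,.224,0\])/TR=np.array([.558,.226,0])/' h.py; python3 - <<'E'
from h import *
reach((.5,.0,.27),Rz(YAW))
place(2)
reach((.48,.10,.27),Rz(YAW)); snap('wrist','w7')
E
```

```text
put False [0.6103 0.2741 0.044 ] [ 0.4417  0.3736 -1.8094]
32.8167
```

View pics/w7.png

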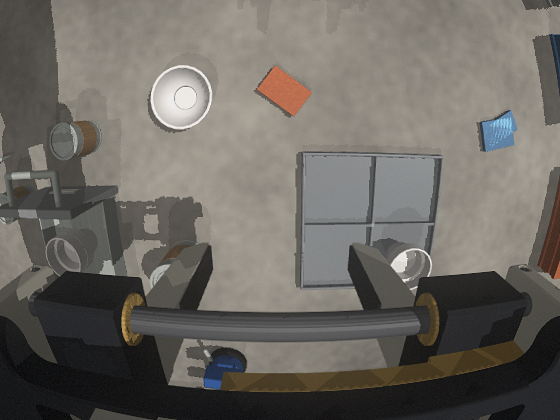

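```bash
python3 - <<'E'
from h import *
c=cal('w7','wrist');print('pot',cast('wrist',409,265,.06,c),bay(2),'cross',cast('wrist',371,224,.012,c),'stack',cast('wrist',67,254,.087,c))
k=cal('w6','wrist')
im=cv2.imread('pics/w6.png');cv2.imwrite('pics/w6c.png',cv2.resize(im[140:240,220:350],None,fx=5,fy=5,interpolation=cv2.INTER_CUBIC))
print('stack w6',cast('wrist',281,187,.087,k))
E
```

```text
pot [0.6015 0.2697 0.06  ] [0.61  0.274 0.   ] cross [0.5565 0.2249 0.012 ] stack [ 0.5586 -0.2007  0.087 ]
stack w6 [ 0.5625 -0.2138  0.087 ]
```

View pics/w6c.png

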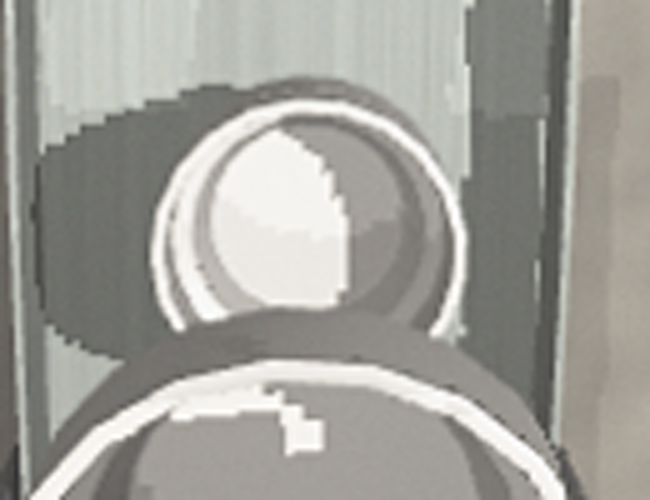

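```bash
python3 - <<'E'
from h import *
k=cal('w6','wrist')
for z in (.067,.087):
    a,b=cast('wrist',220+152/5,191,z,k),cast('wrist',220+467/5,191,z,k);print(z,cast('wrist',282,191,z,k),np.linalg.norm(a-b))
E
```

```text
0.067 [ 0.5717 -0.213   0.067 ] 0.06955382880721143
0.087 [ 0.5668 -0.213   0.087 ] 0.06555422111274835
```

Rim at z=0.087 (diameter 65.6 mm), so two pots remain, centred at (0.567,-0.2135). The first pot is in bay 2. Next pot.

```bash
python3 - <<'E'
from h import *
reach((.5,.0,.25),Rz(YAW))
pick((.567,-.2138),.087)
snap('wrist','w8')
reach((.5,.0,.27),Rz(YAW))
place(0)
E
```

```text
hit False [ 0.5676 -0.2141  0.0708] 36.8333
w 66.18031438943127
w 66.67770325919264 dF [-0.1642 -1.5063 -4.4276] [ 0.2043 -0.4789 -0.8682] 39.1667
put False [0.5104 0.2781 0.044 ] [ 0.9035  0.047  -1.4371]
44.4667
```

View pics/w8.png

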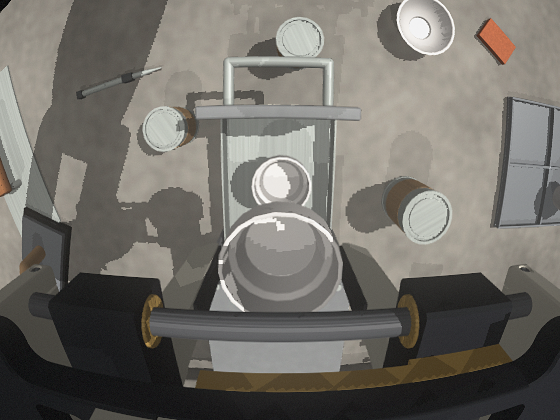

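The third pot is at (281,183). The tin has moved from (451,199) to about (426,217), so it was knocked.

```bash
python3 - <<'E'
from h import *
k=cal('w8','wrist')
print('tin before',cast('wrist',452,199,.084,cal('w6','wrist')),'now',cast('wrist',426,217,.084,k))
print('pot3',cast('wrist',282,186,.067,k), 'diam',np.linalg.norm(cast('wrist',252,186,.067,k)-cast('wrist',312,186,.067,k)))
im=cv2.imread('pics/w8.png');cv2.imwrite('pics/w8c.png',cv2.resize(im[130:260,220:470],None,fx=3.2,fy=3.2,interpolation=cv2.INTER_CUBIC))
E
```

```text
tin before [ 0.584  -0.0154  0.084 ] now [ 0.6044 -0.0483  0.084 ]
pot3 [ 0.5661 -0.2126  0.067 ] diam 0.06598546938432384
```

View pics/w8c.png

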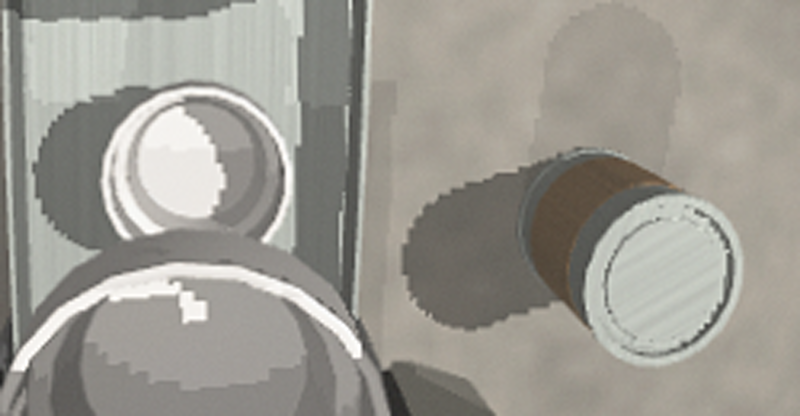

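Still upright and clear of the drawer's path. Third pot, into bay 3.

```bash
python3 - <<'E'
from h import *
reach((.5,.0,.25),Rz(YAW))
pick((.567,-.2135),.067)
snap('wrist','w9')
reach((.5,.0,.27),Rz(YAW))
place(3)
reach((.44,.16,.28),Rz(YAW));snap('wrist','w10')
E
```

```text
hit False [ 0.5675 -0.2138  0.0508] 48.3417
w 66.23308625121038
w 66.6551718811785 dF [ 0.9398 -0.0799 -3.7566] [ 0.2187 -0.1667 -1.0771] 50.875
put False [0.6064 0.1741 0.0441] [ 0.1422  0.3771 -1.0394]
55.95
```

View pics/w9.png

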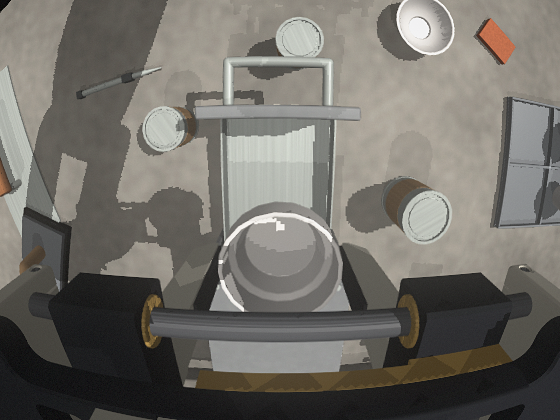

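View pics/w10.png

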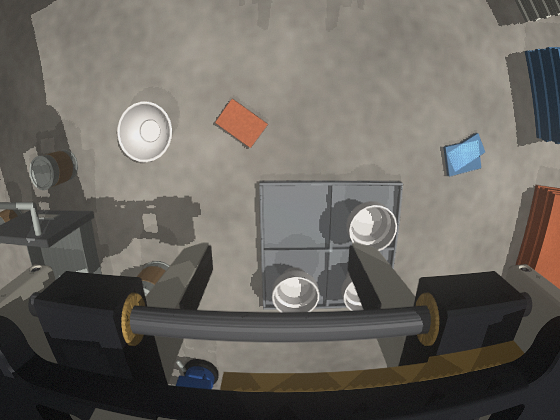

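The drawer is empty in w9, and all three pots stand in bays 0, 2 and 3. Closing the drawer.

```bash
python3 - <<'E'
from h import *
Y=-2.8;R=Rz(Y,'x'); ux=np.array([np.cos(np.radians(Y)),np.sin(np.radians(Y)),0])
p=np.array([.4393,-.2112,0])
reach(p+[-.02,.1,.25],R); reach(p+[0,0,.2],R); set_gripper(.33,25)
print(move_linear(p+[0,0,.100],R,rate=.08,force_limit=6),sense()['tool_pos'])
set_gripper(0,25);print(sense()['grip_width']*93)
print(move_linear(p+[0,0,.100]+ux*.152,R,rate=.06,force_limit=18)); s=sense();print(s['tool_pos'],s['wrist_force'],s['time_s'])
wait(.2);set_gripper(.33);q=sense()['tool_pos'];print(q)
move_linear(q+[0,0,.11],R,rate=.2)
# clear of view, look
reach((.50,-.22,.27),Rz(YAW)); snap('wrist','w11'); print(sense()['time_s'])
E
```

```text
False [ 0.4397 -0.2115  0.1007]
9.121804701706218
True
[ 0.589  -0.2193  0.1002] [-1.5827 -0.5769  4.3461] 63.6167
[ 0.5884 -0.2197  0.1   ]
66.6167
```

View pics/w11.png

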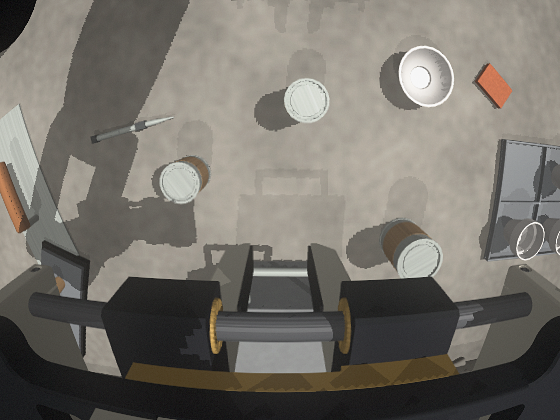

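```bash
python3 - <<'E'
from h import *
set_gripper(1.0); reach((.54,-.06,.27),Rz(YAW)); snap('wrist','w12')
im=cv2.imread('pics/w12.png')
cv2.imwrite('pics/w12c.png',cv2.resize(im[150:350,100:400],None,fx=2.6,fy=2.6,interpolation=cv2.INTER_CUBIC))
print(cast('wrist',419,258,.084,cal('w11','wrist')))
E
```

```text
[ 0.5997 -0.0481  0.084 ]
```

View pics/w12c.png

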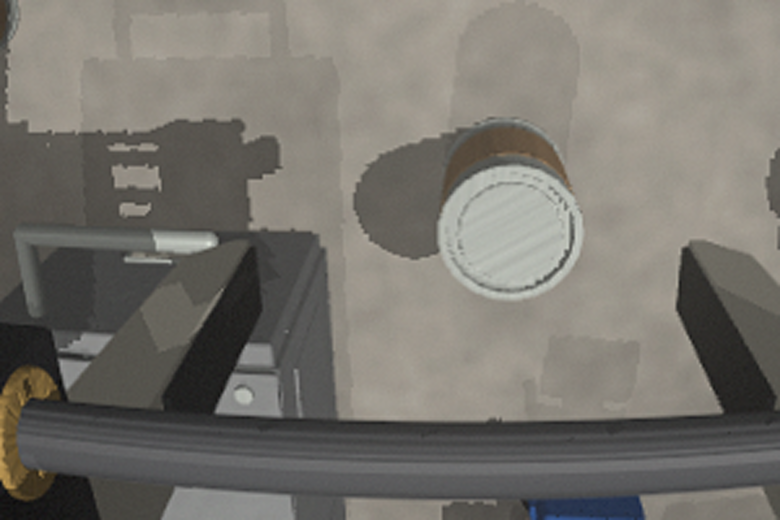

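```bash
python3 - <<'E'
from h import *
t=cast('wrist',296.5,239.2,.084,cal('w12','wrist'));print(t)
x,y=t[:2]; R=Rz(YAW,'x')
reach((x,y,.2),R)
print(move_linear((x,y,.034),R,rate=.1,force_limit=8))
set_gripper(0,25);print(sense()['grip_width']*93)
move_linear((x,y,.24),R,rate=.12)
s=sense();print(s['grip_width']*93,s['wrist_force'],s['time_s'])
reach((.48,-.10,.24),Rz(YAW))
reach((.5265,-.2160,.20),Rz(YAW)); snap('wrist','w13')
E
```

```text
[ 0.6047 -0.045   0.084 ]
False
65.62448249833835
65.63175008628683 [ 0.2204 -0.3968 -4.1578] 74.125
```

View pics/w13.png

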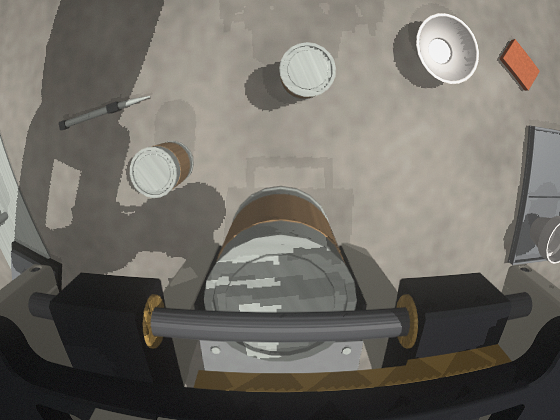

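Tin held upright. Setting it down in place.

```bash
python3 - <<'E'
from h import *
R=Rz(YAW)
print(move_linear((.5265,-.2160,.0342),R,rate=.07,force_limit=6),sense()['tool_pos'],sense()['wrist_force'])
set_gripper(1.0);print(move_linear((.5265,-.2160,.2),R,rate=.15))
reach((.45,-.22,.28),R);snap('wrist','w14')
reach((.30,.30,.35),R);snap('top','t14');snap('side','s14');print(sense()['time_s'],sense()['wrist_force'])
im=cv2.imread('pics/w14.png')
cv2.imwrite('pics/w14c.png',cv2.resize(im[150:330,180:380],None,fx=3.3,fy=3.3,interpolation=cv2.INTER_CUBIC))
im=cv2.imread('pics/t14.png')
cv2.imwrite('pics/t14c.png',cv2.resize(im[100:310,300:480],(514,600),interpolation=cv2.INTER_CUBIC))
E
```

```text
False [ 0.5267 -0.2161  0.0345] [ 0.1679 -0.1545 -4.1432]
False
83.3417 [ 0.2329  0.4769 -0.7538]
```

View pics/w14c.png

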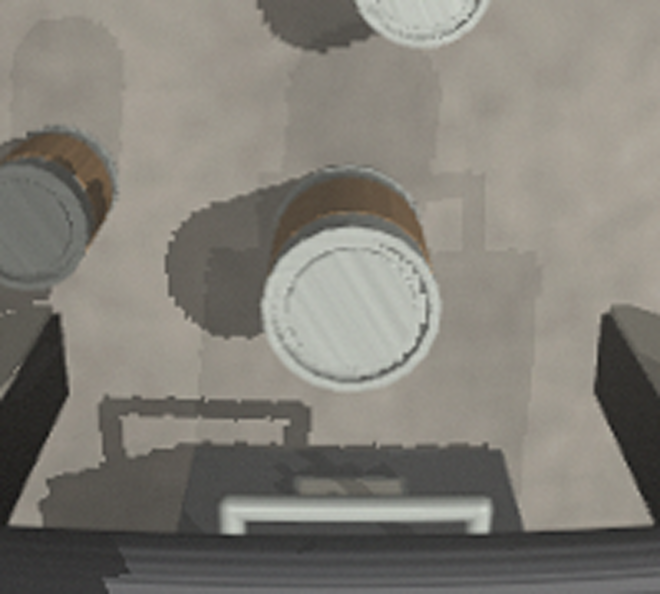

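View pics/t14.png

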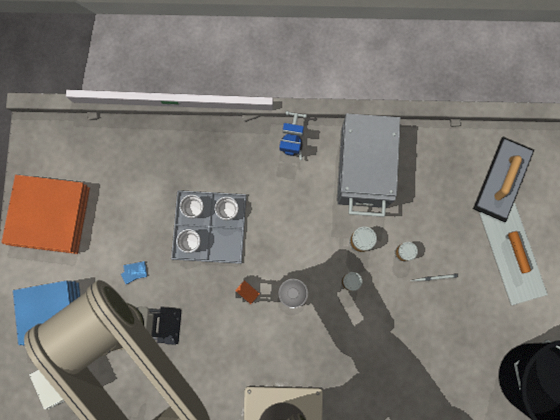

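View pics/t14c.png

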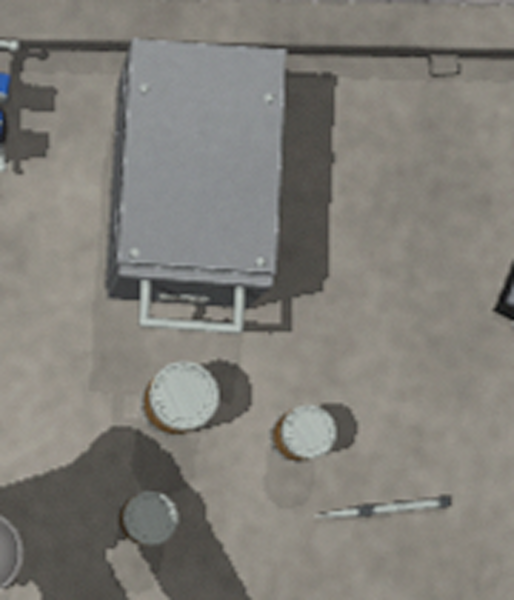

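View pics/s14.png

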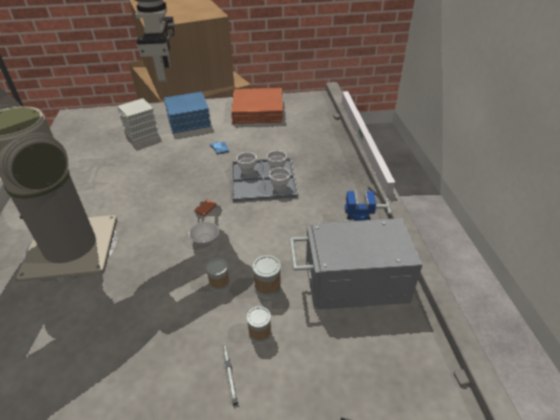

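```bash
python3 - <<'E'
from h import *
ux=np.array([np.cos(np.radians(-2.7)),np.sin(np.radians(-2.7)),0]);uy=np.array([-ux[1],ux[0],0])
f=lambda p:(p[0]/2.8556+300,p[1]/2.857+100)
H=cast('top',*f((191.5,325.5)),.12);T=cast('top',*f((184,396)),.084);T0=cast('top',*f((186,391)),.084)
print('top',H,T,(T-H)@ux,(T-H)@uy,'start',(T0-H)@ux,(T0-H)@uy)
c=cal('w14','wrist');g=lambda a,b:(180+a/3.3,150+b/3.3)
H=cast('wrist',*g(356,511),.12,c);T=cast('wrist',*g(351,309),.084,c);print('w14',H,T,(T-H)@ux,(T-H)@uy)
c=cal('w1','wrist')
H=cast('wrist',*g(349,401),.12,c);T=cast('wrist',*g(339,194),.084,c);print('w1 start',H,T,(T-H)@ux,(T-H)@uy)
s=lambda a,b,z:cast('side',a,b,z)
for fn in ('side0','s14'):
    im=cv2.imread(f'pics/{fn}.png');cv2.imwrite(f'pics/{fn}_c.png',cv2.resize(im[215:315,230:350],None,fx=6,fy=6,interpolation=cv2.INTER_CUBIC))
E
```

```text
top [ 0.5879 -0.2198  0.12  ] [ 0.5241 -0.2177  0.084 ] -0.06380418320792203 -0.000846894938812008 start -0.05878500388436306 -0.0025630356950613305
w14 [ 0.5886 -0.2182  0.12  ] [ 0.5241 -0.2171  0.084 ] -0.06441426672923262 -0.0018621430930139474
w1 start [ 0.5879 -0.2184  0.12  ] [ 0.5272 -0.2188  0.084 ] -0.06065242110518263 -0.003244277788449146
```

View pics/s14_c.png

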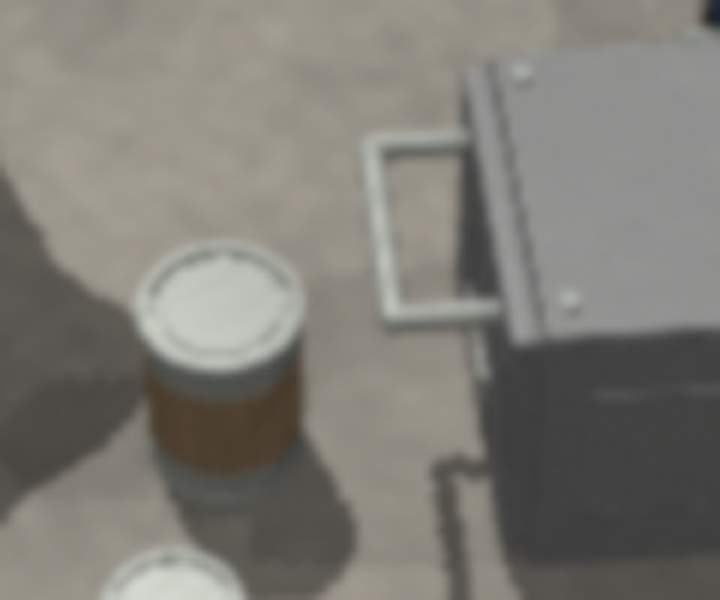

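View pics/side0_c.png

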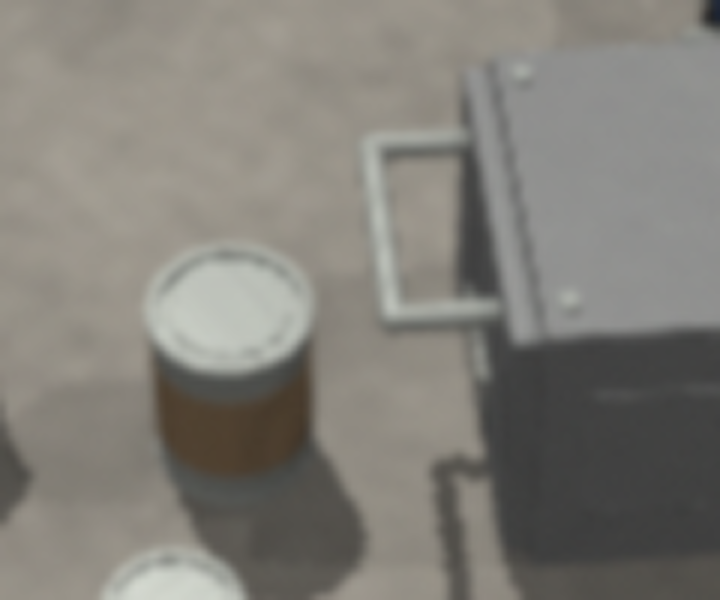

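```bash
python3 - <<'E'
from h import *
for i,(u,v) in {2:(191,207),3:(228,208),0:(189,240.5)}.items(): print(i,cast('top',u,v,.06),bay(i))
snap('top','t15'); a=cv2.imread('pics/t15.png').astype(int);b=cv2.imread('pics/t14.png').astype(int);print(np.abs(a-b).max(),sense()['time_s'])
hand_in()
E
```

```text
2 [0.6075 0.2735 0.06  ] [0.61  0.274 0.   ]
3 [0.6067 0.1677 0.06  ] [0.606 0.174 0.   ]
0 [0.5114 0.2745 0.06  ] [0.51  0.278 0.   ]
45 83.3917
the job is handed in; nothing more can be done
```

The job is done and handed in at about 83 s of the 210 s allowed. I stood the tin aside and opened the drawer, then put the three pots upright in bays 0, 2 and 3. After that I pushed the drawer shut and put the tin back upright.

Partway through, the tin was knocked about 4 cm while it stood aside. It stayed upright and clear of the drawer's path, so I measured it again before picking it up.

**Last checks:**
- **Pots:** all three measure within about 7 mm of their bay centres.
- **Drawer:** the push ended against the hard stop, and the handle is in the same place in the pictures as at the start.
- **Tin:** it stands about 64 mm in front of the handle axis (62 mm asked) and 1–2 mm off the centre line. That is about 4–5 mm further out than where the pictures put it at the start.
- **Other things on the ledge:** I compared them only by eye in the final top and side views, and saw no change. The arm's shadow partly covers the dish, the offcut and one small can there.

**Disagreed or unclear:**
- An early partly hidden view put the bay 2 pot about 9 mm off centre; the last top view says about 3 mm.
- The last two top pictures differed by up to 45 grey levels somewhere, and I handed in without finding out where.

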